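# Seat the sprung cover of a boxed gear unit

## Robot

A 6-joint arm with a two-finger parallel gripper is mounted at the origin on the work surface. World frame = base frame: x ahead of the robot, y to its left, z up, the work surface at z = 0. Lengths are in m, angles in rad, forces in N, time in s.
With the tool pointing down it reaches from about 0.35 to 0.775 m from the base axis. Payload 5.5 kg.
Tool frame: the origin (TCP) lies at the very end of the fingers, on their centre line; the grasp point (between the pads) lies 19 mm behind it (manip.pinch_z is the distance from the TCP to the grasp point, in m); z points along the fingers, y is the direction in which the jaws open and shut (so a half turn about z gives the same grasp; the last joint's range is limited). The gripper opens to 85 mm and grips with 20 to 120 N. Pads are 22 mm wide; open, the fingers measure 114 mm over their backs; the gripper's body (76 mm by 85 mm) begins 54 mm behind the grasp point. The pads swing forward as they close: fully open they stand 13 mm farther back than shut.
Start: joints at [-1.305, 0.313, 0.046, 1.304, 0, 1.431], TCP at [0.227, -0.528, 0.231] pointing down, gripper open.
Joint ranges: [-2.76, 2.76], [-0.86, 1.69], [-1.03, 1.26], [-2.2, 2.34], [-1.47, 1.5], [-3.14, 3.14]. Speed limits (rad/s): [2.57, 2.57, 3.14, 3.14, 3.14, 3.14].

## Interface

Orientations are given as a unit quaternion [x, y, z, w].
In Python, from rig import manip gives the robot as it stands. The module is installed in compiled form; this text tells all that it offers.
- The arm moves only by the shell command python3 -m jog 'ROWS' [FORCE]. ROWS is JSON, a list of rows, each a list of 5 numbers: the opening, from -1 (shut) to 1 (fully open), so that 0 is half open, then the shift along the tool's x, y, z as a fraction of full scale, then the turn about the tool's z as a fraction of full scale. A call has 1 to 5 rows; each row is the pose to reach, as a shift and turn from the pose commanded when the call began, along the tool's axes at that moment; what a row does not reach only later rows make up. Full scale, the value 1, is 0.5 m for a shift and pi/2 rad for a turn. A row lasts 1/10 s, in which the tool goes at most 50 mm and 8.59 degrees, less where a joint would pass 70% of its speed; a pose out of reach is approached as far as the arm can. A call with a number of a shift or a turn outside -1 to 1 is refused whole. A call with a gripper value outside its range is refused whole. The fingers move at their own pace and stop on an object; FORCE is the grip in N (left out, the last holds). Time passes only in rows, so rows that repeat a pose let the fingers close. It gives the time, the measured TCP pose, the force and the opening at its end, in the units of the state.
- manip.get_obs(): the state, without advancing time (a new reading comes with each control period).
- manip.get_image(name): name is "side" or "top"; returns a dict with "img" (420x560x3 uint8, red, green, blue), "range_z" (420x560 float32, m along the optical axis (not along the pixel's ray), 0 where there is no reading), "fx", "fy", "cx", "cy" (pixels), "rvec" (rotation vector, rad) and "tvec" (3), from world to camera coordinates, as OpenCV has them. Camera axes: x right, y down, z forward; pixel columns grow to the right and rows downward; lengths in m; the calibration is good to about 2 mm. A picture is of the moment at which its call begins.
- manip.close_job(): hands the job in, once; it reports no verdict.
The state is a dict: "time_s": time; "q": joint angles; "dq": joint speeds; "joint_torque": joint torques, N m; "eef_pos": TCP position; "tool_rot": TCP orientation; "force": force on the tool from outside, world axes, zero at the start; "moment": the same for the moment, N m; "opening": finger opening in m.
Only numpy, scipy, OpenCV 4.12 (cv2) and the standard library are available. Lean on these libraries where they do the work, as an engineer would, in place of code of your own. Each camera call takes 0.05 s, during which the arm holds its last target.

## Task

A rebuilt gear unit has come back to the bench in its carton. First swing both half-open carton flaps outwards until they lean well past upright; next turn the wing-headed quarter-turn fastener in the unit's cover clockwise until the wing lines up with the slot marked by the two raised ribs beside it, then press the sprung cover down fully home against its frame. Finish while still holding the cover pressed down with the robot, with the flaps left open, and do not disturb the wrench, socket and can nearby.

Things in the scene. Friction and masses are not known exactly. Their poses are not given: they have to be found in the camera images.
- carton: Fixed open-topped cardboard carton, 260 x 260 mm and 150 mm high, walls 4 mm. Origin at the centre of its underside on the bench, z up. Its two flaps are hinged on the rims at its own +y and -y sides; its end flaps (x sides) are already folded down outside. It does not move when pushed.
- flap_left (a joint): Hinge of the flap on the carton's +y rim, rad: 0 = level, inwards over the carton, 1.57 = upright, 2.5 = stop, leaning far outwards. Starts at 0.5 to 0.9 (both flaps). Flap 250 mm long (carton's x), 90 mm from hinge to free edge, 4 mm thick; stays where left, swings at 0.05 to 0.1 N m. Can be pushed outwards from inside by a finger lowered between the two flaps.
- flap_right (a joint): Hinge of the flap on the carton's -y rim, same sizes and meaning as flap_left (1.57 = upright, larger = leaning outwards). Either flap opens easily when the fingertips stay just under its free edge and follow its arc about the hinge; pushed near the hinge, or with the edge caught under the gripper, it jams.
- flap_left_hinge (a point): Point at mid-length on the hinge line of flap_left: at carton (0, +128 mm), 152 mm above the bench.
- flap_right_hinge (a point): Point at mid-length on the hinge line of flap_right: at carton (0, -128 mm), 152 mm above the bench.
- frame_top (a point): Centre of the top face of the gear unit's frame, z up, x along the unit's long side. The grey unit (180 x 150 mm, 97 mm high) stands fixed on the 4 mm floor of the carton, so this face is 101 mm above the bench.
- cover: Bare metal cover plate, 150 (its x) x 120 (its y) x 6 mm, captive over the frame on hidden springs around a black seal. Origin at the centre of its underside. At rest it stands 8 mm proud of the frame (top face 115 mm above the bench); pressed straight down it meets the frame after 8 mm (top face at 107 mm). It springs back up when let go.
- press_spot (a point): Clear spot on the cover's top face, 40 mm from its centre along its +x, 75 mm from the fastener's axis. Same axes as the cover. Pressing anywhere on the cover works: it starts to sink at about 4 N and is home at about 9 to 10 N. A pin under the fastener strikes the frame after 1 mm, so the cover goes down only when the fastener is lined up with the slot.
- wing_grip (a point): Centre of the steel wing of the fastener, on its axis: an upright blade 40 mm long (this point's x), 12 thick (its y), 24 high, on a 38 mm disc 4 mm thick on the cover, 35 mm from the cover's centre along its -x. The point is 18 mm above the cover's top (133 mm above the bench), 10 mm below the blade's top. Two dark ribs (16 x 5 x 3 mm) in line along the cover's y beside the disc mark the slot.
- fastener (a joint): Turn of the fastener, rad, growing clockwise seen from above: 0 = the blade along the cover's x, 1.571 = the blade along the cover's y, in line with the two ribs (lined up with the slot); stop at 2.1. Starts at 0.15 to 0.55. Stays where it is left; takes about 0.06 N m. The pin fits the slot within about 0.2 either way.
- wrench: Bystander: steel wrench 170 mm long lying beyond the carton. Origin under its middle.
- socket: Bystander: steel socket, 32 mm across and 35 mm high, standing at the carton's -y side. Origin under its centre.
- oil_can: Bystander: round tin can, 68 mm across and 100 mm high, standing at the carton's +y side. Origin under its centre.
There are look-alikes about, which are no part of the job. Of the things that look like the part that bears frame_top, the smallest one is meant.

How it is judged:
By the outcome, as a careful person would: the job done as asked, in the order asked, and still so for the second after the job is handed in, while the arm keeps its last pose, push and grip.
It also fails if it takes over 67 s, if anything falls off the work surface, if the arm or the gripper's body presses on something with over 40 N, if the wrist force passes 120 N, or if a joint passes its speed limit or range.

## Working session

There is one attempt and no reset: what is moved stays moved. The work goes in short steps, Python scripts to look and compute and a shell command to move; the robot and the scene stay as the last step left them, time stands still between calls to the robot, and variables do not carry over. Pictures are saved under pics/ and viewed, and the job is handed in when it is done.

```bash
mkdir -p pics
cat > h.py <<'E'
import numpy as np, cv2
from rig import manip
def cap(n,tag):
    d=manip.get_image(n); cv2.imwrite(f'pics/{tag}.png',d['img'][:,:,::-1]); np.savez(f'pics/{tag}.npz',**d); return d
def world(d):
    R=cv2.Rodrigues(np.array(d['rvec'],float))[0]; t=np.array(d['tvec'],float).ravel()
    z=d['range_z'].astype(float); v,u=np.mgrid[:z.shape[0],:z.shape[1]]
    P=np.stack([(u-d['cx'])/d['fx']*z,(v-d['cy'])/d['fy']*z,z],-1)
    W=(P-t)@R; W[z==0]=np.nan; return W
def proj(d,p):
    return cv2.projectPoints(np.array(p,float).reshape(-1,3),np.array(d['rvec'],float),np.array(d['tvec'],float),np.array([[d['fx'],0,d['cx']],[0,d['fy'],d['cy']],[0,0,1.]],float),None)[0].reshape(-1,2)
E
python3 - <<'E'
from h import *
for n in('top','side'): d=cap(n,n+'0')
o=manip.get_obs(); print({k:np.round(v,3) for k,v in o.items()}, manip.pinch_z)
E
```

```text
{'time_s': np.float64(0.1), 'q': array([-1.305,  0.314,  0.045,  1.304, -0.   ,  1.431]), 'dq': array([-0.001, -0.003,  0.003, -0.002,  0.001, -0.001]), 'joint_torque': array([ 2.0000e-03, -4.8173e+01,  2.9924e+01,  1.3000e-02, -0.0000e+00,
        0.0000e+00]), 'eef_pos': array([ 0.227, -0.528,  0.231]), 'tool_rot': array([ 0.979,  0.202, -0.   , -0.001]), 'force': array([-0.389,  0.476, -0.635]), 'moment': array([-0.003,  0.036,  0.059]), 'opening': np.float64(0.086)} 0.0187
```

View pics/top0.png

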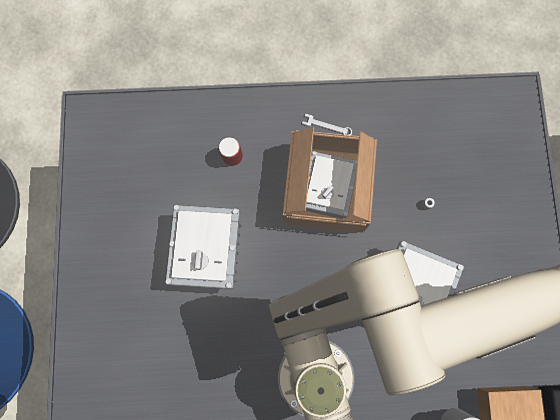

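View pics/side0.png

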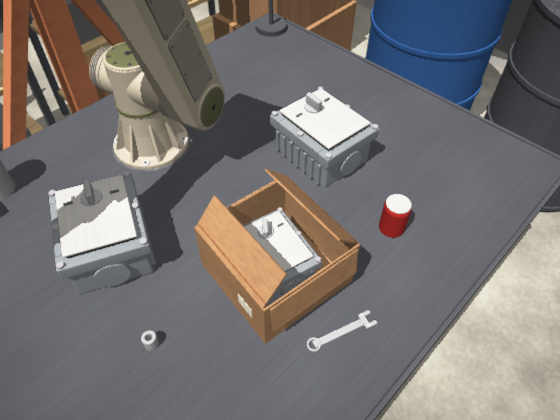

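The top view shows the carton around (332,182) with the small grey unit inside. The can is at (230,150), the socket at (430,203), the wrench at (328,124), and the two larger look-alike units at (204,247) and (432,270). Now I'll measure.

Run:
```python
from h import *
L={n:dict(np.load(f'pics/{n}0.npz')) for n in('top','side')}
for n,d in L.items():
    W=world(d); 
    print(n,d['fx'],d['tvec'])
    if n=='top':
        for (u,v) in [(285,185),(293,185),(305,170),(345,170),(365,185),(375,185),(340,140),(330,190),(318,165),(328,124),(230,145),(430,203),(310,220)]:
            print((u,v),np.round(W[v,u],3))
    im=d['img']
    c=(225,375,110,240) if n=='top' else (190,370,165,340)
    s=im[c[2]:c[3],c[0]:c[1]][:,:,::-1]; k=4 if n=='top' else 3.4
    cv2.imwrite(f'pics/{n}0z.png',cv2.resize(s,None,fx=k,fy=k,interpolation=cv2.INTER_CUBIC))
    # points in area
    m=(W[...,0]>.35)&(W[...,0]<.95)&(abs(W[...,1])<.3)&(W[...,2]>.02)
    h,e=np.histogram(W[...,2][m],bins=np.arange(.02,.3,.005)); print(list(zip(np.round(e,3),h)))
```

```text
top 546.6131003778445 [0.06942094 0.52111764 1.66181387]
(285, 185) [ 0.605  0.068 -0.001]
(293, 185) [0.56  0.044 0.178]
(305, 170) [0.597 0.007 0.201]
(345, 170) [ 0.617 -0.119  0.109]
(365, 185) [ 0.55  -0.166  0.181]
(375, 185) [ 0.59  -0.224  0.008]
(340, 140) [ 0.715 -0.109  0.108]
(330, 190) [ 0.549 -0.066  0.142]
(318, 165) [ 0.635 -0.036  0.116]
(328, 124) [ 0.806 -0.083  0.008]
(230, 145) [0.716 0.234 0.101]
(430, 203) [ 0.522 -0.396  0.012]
(310, 220) [ 0.461 -0.002  0.14 ]
[(np.float64(0.02), np.int64(56)), (np.float64(0.025), np.int64(45)), (np.float64(0.03), np.int64(41)), (np.float64(0.035), np.int64(48)), (np.float64(0.04), np.int64(39)), (np.float64(0.045), np.int64(35)), (np.float64(0.05), np.int64(48)), (np.float64(0.055), np.int64(41)), (np.float64(0.06), np.int64(41)), (np.float64(0.065), np.int64(45)), (np.float64(0.07), np.int64(70)), (np.float64(0.075), np.int64(93)), (np.float64(0.08), np.int64(82)), (np.float64(0.085), np.int64(99)), (np.float64(0.09), np.int64(188)), (np.float64(0.095), np.int64(428)), (np.float64(0.1), np.int64(484)), (np.float64(0.105), n
[... 2587 characters left out ...]
9), np.int64(379)), (np.float64(0.195), np.int64(372)), (np.float64(0.2), np.int64(387)), (np.float64(0.205), np.int64(374)), (np.float64(0.21), np.int64(423)), (np.float64(0.215), np.int64(516)), (np.float64(0.22), np.int64(260)), (np.float64(0.225), np.int64(5)), (np.float64(0.23), np.int64(0)), (np.float64(0.235), np.int64(0)), (np.float64(0.24), np.int64(0)), (np.float64(0.245), np.int64(0)), (np.float64(0.25), np.int64(0)), (np.float64(0.255), np.int64(0)), (np.float64(0.26), np.int64(0)), (np.float64(0.265), np.int64(0)), (np.float64(0.27), np.int64(0)), (np.float64(0.275), np.int64(0)), (np.float64(0.28), np.int64(0)), (np.float64(0.285), np.int64(0)), (np.float64(0.29), np.int64(0))]
```

View pics/top0z.png

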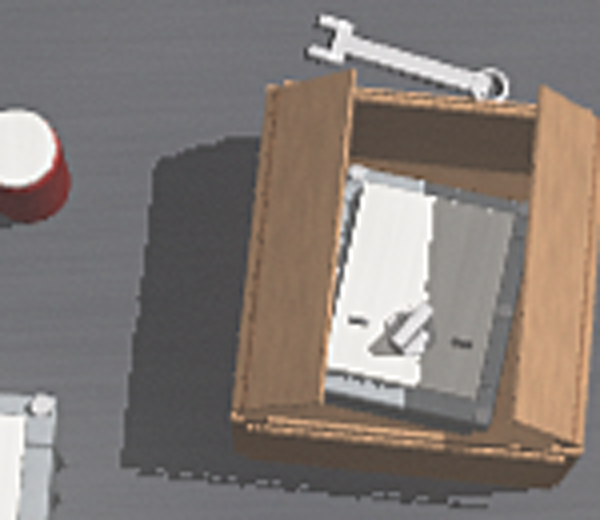

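View pics/side0z.png

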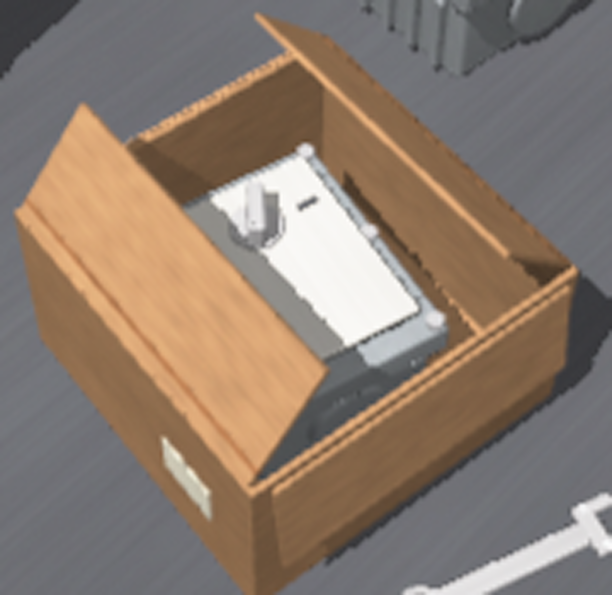

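```bash
cat > fit.py <<'E'
from h import *
from scipy.optimize import least_squares
def cloud(tag):
    C=[];I=[]
    for n in('top','side'):
        d=dict(np.load(f'pics/{n}{tag}.npz')); W=world(d); C.append(W.reshape(-1,3)); I.append(d['img'].reshape(-1,3))
    return C,I
if __name__=='__main__':
    C,I=cloud('0')
    for nm,P,im in zip(('top','side'),C,I):
        m=(P[:,0]>.4)&(P[:,0]<.8)&(P[:,1]>-.26)&(P[:,1]<.12)
        Q=P[m]; col=im[m].astype(int); br=(col[:,0]-col[:,2]>30)
        fl=Q[br&(Q[:,2]>.160)]
        for s in(1,-1):
            F=fl[(fl[:,1]+.075)*s>0]
            if len(F)<50: continue
            for _ in range(4):
                c=F.mean(0); n=np.linalg.svd(F-c,full_matrices=False)[2][2]; r=(F-c)@n; F=F[abs(r)<.006]
            if n[2]<0:n=-n
            d=np.cross(n,[0,0,1]); d/=np.linalg.norm(d); d*=np.sign(d[0])
            h=np.array([-d[1],d[0],0]) # left of d = +y
            # hinge point where plane z=.152
            p=c.copy(); y=(n[2]*(c[2]-.152))/(n@h); p=c+h*y; p[2]=.152
            ang=np.arctan2(n@h*s,n[2]) 
            print(nm,s,len(F),'c',c.round(3),'yaw',np.degrees(np.arctan2(d[1],d[0])).round(2),'tilt',np.round(ang,3),'hinge pt',p.round(4),'along',np.percentile((F-c)@d,[0.5,99.5]).round(3),'rms',r.std().round(4),'zmax',F[:,2].max().round(3))
        g=Q[(~br)&(abs(Q[:,2]-.115)<.005)]
        r=cv2.minAreaRect(g[:,:2].astype(np.float32)); print(nm,'cover',len(g),r, np.median(g[:,2]))
        b=Q[(~br)&(Q[:,2]>.123)&(Q[:,2]<.15)]
        b=b[(abs(b[:,0]-.55)<.04)&(abs(b[:,1]+.065)<.04)]
        t=b[b[:,2]>.139]
        print('blade',len(b),b.mean(0).round(4),'top',len(t),t.mean(0).round(4) if len(t) else 0, cv2.minAreaRect(t[:,:2].astype(np.float32)))
    for nm in ((.75,.2,'can'),):pass
E
python3 fit.py
```

```text
top 1 1600 c [0.601 0.024 0.19 ] yaw -8.44 tilt 0.788 hinge pt [0.6064 0.0615 0.152 ] along [-0.121  0.126] rms 0.0024 zmax 0.223
top -1 1374 c [ 0.573 -0.163  0.193] yaw -8.45 tilt 0.876 hinge pt [ 0.5684 -0.197   0.152 ] along [-0.122  0.126] rms 0.002 zmax 0.229
top cover 1596 ((0.5828648209571838, -0.06831319630146027), (0.2565452754497528, 0.27026107907295227), 81.13408660888672) 0.11492117489297232
blade 74 [ 0.5465 -0.0585  0.1376] top 44 [ 0.5458 -0.058   0.1433] ((0.5464630126953125, -0.058994125574827194), (0.012222548946738243, 0.03829462453722954), 46.93955993652344)
side 1 1121 c [0.613 0.02  0.194] yaw -8.45 tilt 0.776 hinge pt [0.6197 0.0627 0.152 ] along [-0.133  0.114] rms 0.001 zmax 0.221
side -1 3760 c [ 0.584 -0.164  0.193] yaw -8.31 tilt 0.878 hinge pt [ 0.5789 -0.1971  0.152 ] along [-0.132  0.116] rms 0.0014 zmax 0.226
side cover 1863 ((0.5845834612846375, -0.05023454129695892), (0.09271158277988434, 0.1551552265882492), 78.3143310546875) 0.11538483416502572
blade 100 [ 0.5501 -0.0604  0.1397] top 74 [ 0.5472 -0.058   0.1426] ((0.5475777983665466, -0.058607637882232666), (0.011404796503484249, 0.0422942191362381), 45.24932861328125)
```

```bash
cat > go.py <<'E'
# usage: go.py  x y z yawdeg [x y z yaw ...]  or carton coords with 'c' prefix : cx cy z yaw_carton
import sys; from h import *
from scipy.spatial.transform import Rotation as Ro
o=manip.get_obs(); R=Ro.from_quat(o['tool_rot']); p=np.array(o['eef_pos'])
M=R.as_matrix(); yaw=np.degrees(np.arctan2(M[1,0],M[0,0]))
C0=np.array([.590,-.067]);a=np.radians(-8.4);D=np.array([np.cos(a),np.sin(a)]);H=np.array([-D[1],D[0]])
q=p[:2]-C0
print('t',round(float(o['time_s']),2),'p',p.round(4),'yaw',yaw.round(2),'carton',np.round([q@D,q@H],4),'F',np.round(o['force'],1),'op',round(float(o['opening']),3),'q',np.round(o['q'],2))
A=sys.argv[1:]; car=A and A[0]=='c'
if car:A=A[1:]
A=np.array(A,float).reshape(-1,4)
for x,y,z,w in A:
    if car: x,y=C0+D*x+H*y; w=w-8.4
    s=R.inv().apply(np.array([x,y,z])-p)/.5
    t=-((w-yaw+180)%360-180)/90
    print(s.round(4),'turn',round(t,4))
E
python3 go.py c 0 0 .29 90
python3 - <<'E'
from fit import *
d=dict(np.load('pics/top0.npz')); W=world(d)
# ribs: dark pixels on cover in both
for n in('top','side'):
    d=dict(np.load(f'pics/{n}0.npz')); W=world(d); g=d['img'].mean(-1)
    R=cv2.Rodrigues(d['rvec'])[0]
    m=(abs(W[...,2]-.116)<.006)&(abs(W[...,0]-.56)<.06)&(abs(W[...,1]+.06)<.08)&(g<70)
    m=m.astype(np.uint8); k,l,s,c=cv2.connectedComponentsWithStats(m)
    for i in range(1,k):
        if s[i,4]>3: print(n,c[i].round(1),s[i,4],W[l==i].mean(0).round(4))
E
```

```text
t 0.1 p [ 0.2269 -0.5279  0.2305] yaw 23.25 carton [-0.2919 -0.509 ] F [-0.4  0.5 -0.6] op 0.086 q [-1.3   0.31  0.05  1.3  -0.    1.43]
[ 1.0312 -0.5604 -0.1179] turn -0.6483
```

```bash
python3 -m jog '[[0,0,0,-0.12,-0.1],[-1,0.2,-0.11,-0.12,-0.2],[-1,0.4,-0.22,-0.12,-0.3],[-1,0.4,-0.22,-0.12,-0.4],[-1,0.5,-0.27,-0.12,-0.4]]'; python3 go.py c 0 0 .29 90
python3 - <<'E'
from fit import *
for n,pts in(('top',[(225+358/4,110+321/4),(225+462/4,110+343/4)]),('side',[(190+307/3.4,165+203/3.4)])):
    d=dict(np.load(f'pics/{n}0.npz')); R=cv2.Rodrigues(d['rvec'])[0]; t=d['tvec'].ravel()
    for u,v in pts:
        r=R.T@np.array([(u-d['cx'])/d['fx'],(v-d['cy'])/d['fy'],1]); c=-R.T@t
        print(n,(c+r*(.118-c[2])/r[2]).round(4))
E
```

```text
time_s: 0.6
eef_pos: [0.351, -0.3697, 0.2896]
tool_rot: [0.869, 0.496, 0.0, -0.0]
force: [1.1, -0.9, -0.3]
opening: 0.0124
t 0.6 p [ 0.351  -0.3697  0.2896] yaw 59.41 carton [-0.1922 -0.3344] F [ 1.1 -0.9 -0.3] op 0.012 q [-0.97  0.18  0.01  1.4   0.    1.14]
[ 7.644e-01  1.033e-01 -7.000e-04] turn -0.2465
top [ 0.5554 -0.0213  0.118 ]
top [ 0.5349 -0.0991  0.118 ]
side [ 0.5599 -0.0199  0.118 ]
```

```bash
python3 -m jog '[[-1,0.2,0.03,0,-0.08],[-1,0.4,0.05,0,-0.16],[-1,0.6,0.08,0,-0.2465],[-1,0.764,0.103,0,-0.2465],[-1,0.764,0.103,0,-0.2465]]'; python3 go.py c 0 0.04 .195 90
```

```text
time_s: 1.1
eef_pos: [0.5065, -0.1735, 0.2895]
tool_rot: [0.758, 0.652, -0.0, -0.0]
force: [-0.1, -0.4, 0.8]
opening: 0.0
t 1.1 p [ 0.5065 -0.1735  0.2895] yaw 81.44 carton [-0.0671 -0.1175] F [-0.1 -0.4  0.8] op 0.0 q [-0.48  0.23  0.07  1.42 -0.    1.24]
[0.3154 0.1333 0.1889] turn -0.0018
```

```bash
python3 - <<'E'
from h import *
cap('top','top1');cap('side','side1')
E
python3 go.py c 0 0.0 .185 90
```

```text
t 1.2 p [ 0.5082 -0.1705  0.2891] yaw 81.88 carton [-0.0658 -0.1144] F [ 0.2 -1.2 -0.6] op 0.0 q [-0.47  0.23  0.07  1.42  0.    1.24]
[0.2277 0.1327 0.2086] turn 0.0031
```

View pics/side1.png

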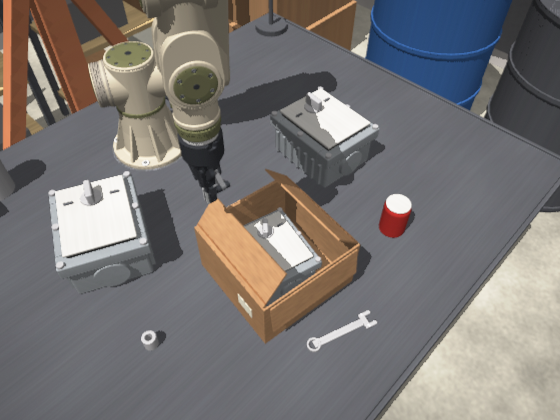

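```bash
python3 -m jog '[[-1,0.1,0.06,0,0],[-1,0.2,0.12,0,0],[-1,0.228,0.133,0,0],[-1,0.228,0.133,0.1,0],[-1,0.228,0.133,0.17,0]]'; python3 go.py c 0 0 .20 90 0 .04 .2 90
```

```text
time_s: 1.7
eef_pos: [0.5888, -0.0722, 0.2029]
tool_rot: [0.757, 0.653, -0.0, 0.0]
force: [-0.1, -0.1, -0.1]
opening: 0.0
t 1.7 p [ 0.5888 -0.0722  0.2029] yaw 81.54 carton [-0.0004 -0.0053] F [-0.1 -0.1 -0.1] op 0.0 q [-0.26  0.36  0.04  1.25 -0.    1.46]
[0.0105 0.0008 0.0057] turn -0.0007
[0.0905 0.0007 0.0057] turn -0.0007
```

```bash
python3 -m jog '[[-1,0.1,0,0,0],[-1,0.13,0,-0.004,0],[-1,0.155,0,-0.018,0],[-1,0.18,0,-0.03,0],[-1,0.205,0,-0.036,0]]'; python3 go.py c 0 .111 .224 90 0 .135 .23 90 0 .157 .221 90 0 .176 .206 90
```

```text
time_s: 2.2
eef_pos: [0.6046, 0.0287, 0.2246]
tool_rot: [0.758, 0.652, 0.001, 0.001]
force: [0.1, -1.3, -0.1]
opening: 0.0
t 2.2 p [0.6046 0.0287 0.2246] yaw 81.39 carton [0.0005 0.0969] F [ 0.1 -1.3 -0.1] op 0.0 q [-0.08  0.37  0.11  1.31 -0.    1.64]
[ 0.0283 -0.001   0.0012] turn -0.0024
[ 0.0763 -0.0012 -0.0108] turn -0.0024
[ 0.1203 -0.0014  0.0072] turn -0.0024
[ 0.1583 -0.0016  0.0372] turn -0.0024
```

```bash
python3 -m jog '[[-1,0.028,0,0,0],[-1,0.054,0,-0.008,0],[-1,0.08,0,-0.008,0],[-1,0.105,0,0.0,0],[-1,0.13,0,0.012,0]]'; python3 go.py c 0 .176 .206 90
```

```text
time_s: 2.7
eef_pos: [0.6137, 0.0941, 0.2165]
tool_rot: [0.758, 0.652, 0.0, 0.0]
force: [-0.2, -1.9, -0.4]
opening: -0.0003
t 2.7 p [0.6137 0.0941 0.2165] yaw 81.44 carton [-1.000e-04  1.629e-01] F [-0.2 -1.9 -0.4] op -0.0 q [ 0.02  0.41  0.15  1.31 -0.    1.74]
[0.0262 0.0001 0.021 ] turn -0.0018
```

```bash
python3 - <<'E'
from h import *
cap('top','top2');cap('side','side2')
E
python3 go.py
```

```text
t 2.8 p [0.6129 0.095  0.2151] yaw 81.56 carton [-0.001   0.1636] F [0.4 0.  0.1] op -0.0 q [0.02 0.41 0.14 1.31 0.   1.74]
```

View pics/side2.png

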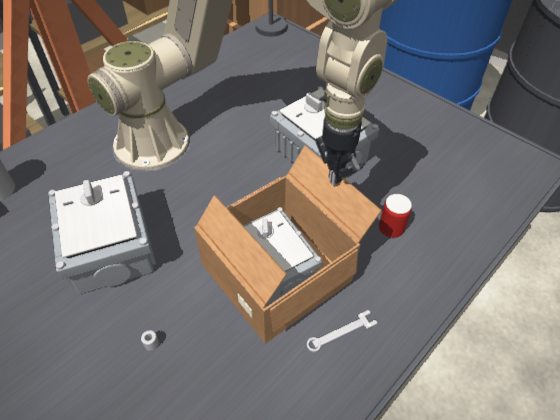

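The left flap now leans outwards, with its edge around (340,185). I'll push it a little further, then do the right flap.

```bash
python3 -m jog '[[-1,0.015,0,0.01,0],[-1,0.026,0,0.02,0],[-1,0.026,0,0.02,0],[-1,-0.03,0,-0.03,0],[-1,-0.13,0,-0.03,0]]'; python3 go.py c 0 0 .2 90 0 -.04 .2 90
```

```text
time_s: 3.3
eef_pos: [0.6052, 0.0302, 0.2343]
tool_rot: [0.756, 0.654, 0.002, 0.001]
force: [1.1, -1.0, 0.7]
opening: 0.0002
t 3.3 p [0.6052 0.0302 0.2343] yaw 81.71 carton [0.0008 0.0984] F [ 1.1 -1.   0.7] op 0.0 q [-0.08  0.37  0.13  1.33  0.    1.63]
[-0.1968 -0.0023  0.0684] turn 0.0012
[-0.2768 -0.0025  0.0684] turn 0.0012
```

```bash
python3 -m jog '[[-1,-0.1,0,0,0],[-1,-0.2,0,0.03,0],[-1,-0.25,0,0.055,0],[-1,-0.25,0,0.055,0],[-1,-0.25,0,0.055,0]]'; python3 go.py c 0 -.061 .206 90 0 -.084 .218 90 0 -.111 .224 90 0 -.135 .23 90 0 -.157 .221 90 0 -.175 .208 90
```

```text
time_s: 3.8
eef_pos: [0.5847, -0.0955, 0.2041]
tool_rot: [0.759, 0.652, -0.0, -0.0]
force: [1.0, -0.8, 0.2]
opening: -0.0002
t 3.8 p [ 0.5847 -0.0955  0.2041] yaw 81.31 carton [-0.0011 -0.029 ] F [ 1.  -0.8  0.2] op -0.0 q [-0.3   0.36  0.04  1.26  0.    1.42]
[-0.064   0.0025 -0.0039] turn -0.0032
[-0.11    0.0027 -0.0279] turn -0.0032
[-0.164   0.003  -0.0399] turn -0.0032
[-0.2119  0.0032 -0.052 ] turn -0.0032
[-0.256   0.0034 -0.034 ] turn -0.0032
[-0.292   0.0036 -0.008 ] turn -0.0032
```

```bash
python3 -m jog '[[-1,-0.035,0.002,0,0],[-1,-0.064,0.002,-0.004,0],[-1,-0.087,0.002,-0.016,0],[-1,-0.11,0.002,-0.028,0],[-1,-0.135,0.002,-0.034,0]]'; python3 go.py c 0 -.111 .224 90 0 -.135 .23 90 0 -.157 .221 90 0 -.176 .206 90
```

```text
time_s: 4.3
eef_pos: [0.5763, -0.1626, 0.2225]
tool_rot: [0.758, 0.652, 0.0, 0.001]
force: [1.8, 1.0, 1.0]
opening: -0.0
t 4.3 p [ 0.5763 -0.1626  0.2225] yaw 81.46 carton [ 0.0004 -0.0966] F [1.8 1.  1. ] op -0.0 q [-0.41  0.36  0.09  1.3  -0.    1.31]
[-0.0289 -0.0007 -0.003 ] turn -0.0016
[-0.0769 -0.0006 -0.015 ] turn -0.0016
[-0.1209 -0.0005  0.0031] turn -0.0016
[-0.1589 -0.0004  0.0331] turn -0.0016
```

```bash
python3 -m jog '[[-1,-0.029,0,-0.003,0],[-1,-0.054,0,-0.01,0],[-1,-0.078,0,-0.013,0],[-1,-0.105,0,-0.002,0],[-1,-0.13,0,0.01,0]]'; python3 go.py c 0 -.176 .206 90
```

```text
time_s: 4.8
eef_pos: [0.5663, -0.2274, 0.2159]
tool_rot: [0.758, 0.652, 0.0, 0.0]
force: [-0.1, 0.3, -0.4]
opening: 0.0002
t 4.8 p [ 0.5663 -0.2274  0.2159] yaw 81.42 carton [ 0.     -0.1621] F [-0.1  0.3 -0.4] op 0.0 q [-0.51  0.39  0.11  1.3  -0.    1.21]
[-0.0278  0.      0.0199] turn -0.002
```

```bash
python3 -m jog '[[-1,-0.015,0,0.01,0],[-1,-0.026,0,0.02,0],[-1,-0.026,0,0.02,0],[-1,0.03,0,-0.03,0],[-1,0.1,0,-0.12,0]]'; python3 -m jog '[[-1,0.05,-0.05,-0.1,0],[-1,0.05,-0.15,-0.1,0],[-1,0.05,-0.25,-0.1,0],[-1,0.05,-0.25,-0.1,0],[-1,0.05,-0.25,-0.1,0]]';  python3 - <<'E'
from h import *
cap('top','top3');cap('side','side3')
E
python3 go.py
```

```text
time_s: 5.3
eef_pos: [0.5715, -0.1801, 0.2682]
tool_rot: [0.759, 0.652, -0.001, -0.003]
force: [1.3, -0.8, 0.5]
opening: -0.0001
time_s: 5.8
eef_pos: [0.4522, -0.1367, 0.3216]
tool_rot: [0.758, 0.652, 0.0, 0.001]
force: [1.0, -0.1, -0.6]
opening: -0.0001
t 5.9 p [ 0.4542 -0.1377  0.321 ] yaw 81.45 carton [-0.124  -0.0898] F [ 0.2 -0.2 -0.7] op 0.001 q [-0.46  0.1   0.    1.47  0.    1.26]
```

View pics/side3.png

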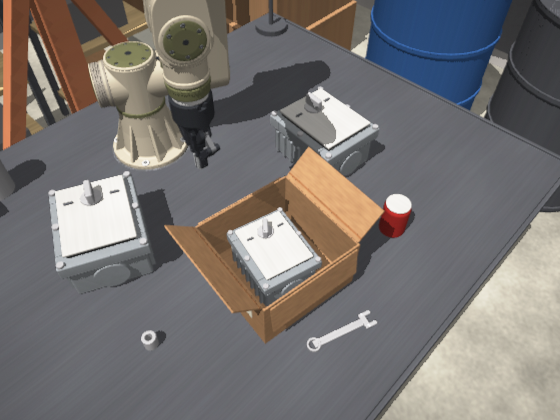

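View pics/top3.png

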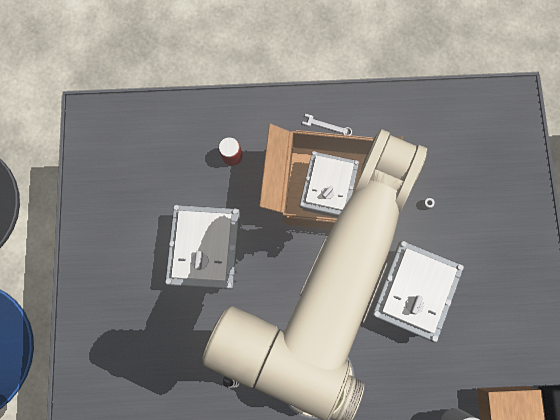

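Both flaps lean outwards and the unit is fully visible, centred at (275,245) in the side view and (330,180) in the top view. Next I'll fit the cover, ribs and blade.

Run:
```python
from fit import *
for n,bx in(('top',(290,370,140,230)),('side',(220,330,200,310))):
    d=dict(np.load(f'pics/{n}3.npz')); W=world(d); I=d['img'].astype(int)
    M=np.zeros(W.shape[:2],bool); M[bx[2]:bx[3],bx[0]:bx[1]]=1
    br=(I[...,0]-I[...,2]>25)
    mk=(M&~br&(abs(W[...,2]-.115)<.0045)).astype(np.uint8)
    k,l,s,c=cv2.connectedComponentsWithStats(mk); i=1+s[1:,4].argmax(); g=W[l==i]
    g=W[mk>0]; g=g[(np.hypot(*(g[:,:2]-np.median(g[:,:2],0)).T)<.1)]
    print(n,'cover',len(g),cv2.minAreaRect(g[:,:2].astype(np.float32)))
    b=W[M&~br&(W[...,2]>.138)&(W[...,2]<.15)]; b=b[np.hypot(b[:,0]-.547,b[:,1]+.058)<.035]
    print('blade',len(b),b.mean(0).round(4),cv2.minAreaRect(b[:,:2].astype(np.float32)))
    s=d['img'][bx[2]:bx[3],bx[0]:bx[1],::-1]; k=6 if n=='top' else 5.4
    cv2.imwrite(f'pics/{n}3z.png',cv2.resize(s,None,fx=k,fy=k,interpolation=cv2.INTER_CUBIC))
```

```text
top cover 1393 ((0.5829351544380188, -0.07422123849391937), (0.13249166309833527, 0.15910540521144867), 73.57152557373047)
blade 45 [ 0.5453 -0.0578  0.1429] ((0.5458595752716064, -0.058310192078351974), (0.01250865962356329, 0.03750733286142349), 46.78828811645508)
side cover 2735 ((0.5808051228523254, -0.06665129959583282), (0.12082090228796005, 0.15317529439926147), 74.88772583007812)
blade 79 [ 0.5476 -0.058   0.1423] ((0.5478420257568359, -0.05900586023926735), (0.011403793469071388, 0.04180924966931343), 44.9742317199707)
```

View pics/side3z.png

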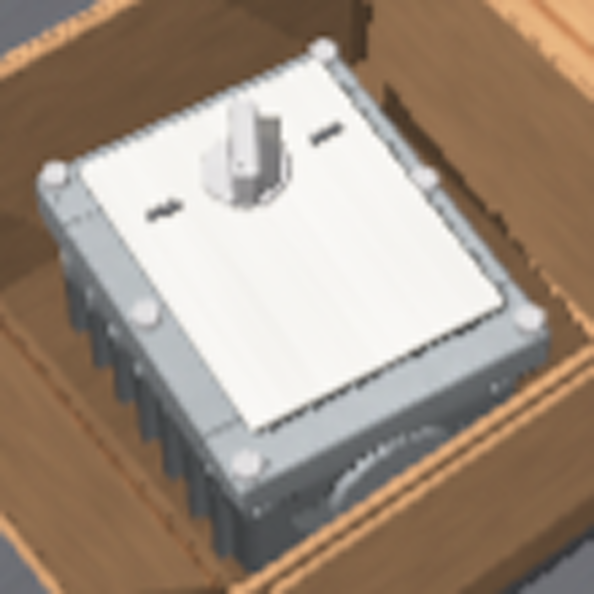

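View pics/top3z.png

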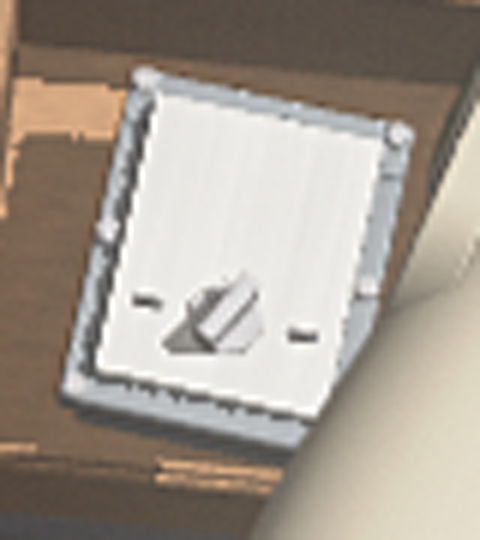

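```bash
python3 go.py .547 -.058 .27 136
```

```text
t 5.9 p [ 0.4542 -0.1377  0.321 ] yaw 81.45 carton [-0.124  -0.0898] F [ 0.2 -0.2 -0.7] op 0.001 q [-0.46  0.1   0.    1.47  0.    1.26]
[0.1853 0.1597 0.1022] turn -0.6062
```

```bash
python3 -m jog '[[-1,0.06,0.05,0,-0.09],[-0.5,0.12,0.1,0,-0.18],[0,0.185,0.16,0,-0.27],[0,0.185,0.16,0,-0.36],[0,0.185,0.16,0,-0.45]]'; python3 -m jog '[[0,0,0,0,-0.09],[0,0,0,0.04,-0.152],[0,0,0,0.06,-0.152],[0,0,0,0.06,-0.152],[0,0,0,0.06,-0.152]]';python3 go.py .547 -.058 .18 136  .547 -.058 .125 136
```

```text
time_s: 6.4
eef_pos: [0.5487, -0.057, 0.3189]
tool_rot: [0.482, 0.876, -0.0, -0.001]
force: [0.5, 0.2, 0.3]
opening: 0.0427
time_s: 6.9
eef_pos: [0.5465, -0.058, 0.2903]
tool_rot: [0.378, 0.926, -0.0, -0.0]
force: [-0.7, -1.4, -0.2]
opening: 0.0426
t 6.9 p [ 0.5465 -0.058   0.2903] yaw 135.52 carton [-0.0443  0.0026] F [-0.7 -1.4 -0.2] op 0.043 q [-0.25  0.26  0.11  1.43 -0.    0.52]
[-0.0009  0.0007  0.2206] turn -0.0053
[-0.001   0.0008  0.3306] turn -0.0053
```

```bash
python3 -m jog '[[0,0,0,0.08,0],[0,0,0,0.16,0],[0,0,0,0.22,0],[0,0,0,0.25,0],[0,0,0,0.26,0]]'
python3 - <<'E'
from h import *
d=cap('side','side4'); cv2.imwrite('pics/side4z.png',cv2.resize(d['img'][120:330,160:400,::-1],None,fx=2.8,fy=2.8))
E
python3 go.py .547 -.058 .125 136
```

```text
time_s: 7.4
eef_pos: [0.5455, -0.0578, 0.1594]
tool_rot: [0.378, 0.926, -0.0, -0.001]
force: [1.1, -0.1, 1.1]
opening: 0.0426
t 7.45 p [ 0.5459 -0.0579  0.1598] yaw 135.56 carton [-0.045   0.0026] F [-0.3  0.2  0.3] op 0.043 q [-0.25  0.3  -0.16  1.12 -0.    0.52]
[-0.0018  0.0015  0.0695] turn -0.0049
```

View pics/side4z.png

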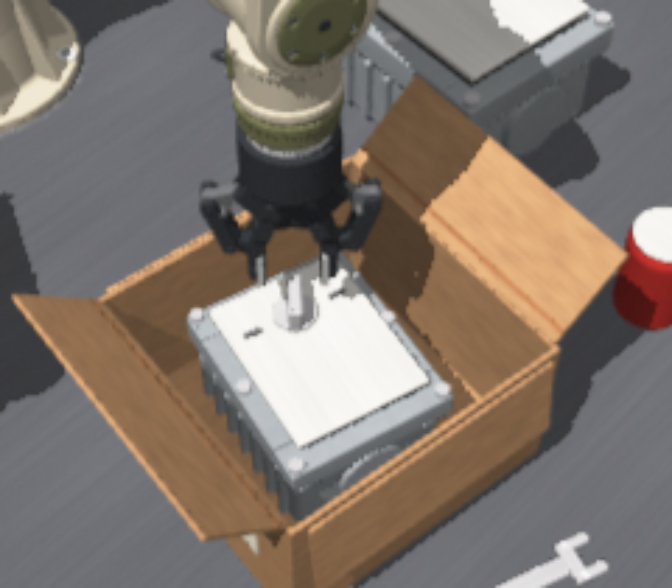

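The open fingers straddle the blade, which is at (297,305) in the zoomed view. Lowering and gripping.

```bash
python3 -m jog '[[0,-0.001,0.001,0.03,-0.005],[0,-0.001,0.001,0.055,-0.005],[0,-0.001,0.001,0.067,-0.005],[0,-0.001,0.001,0.067,-0.005],[-1,-0.001,0.001,0.067,-0.005]]' 30; python3 -m jog '[[-1,0,0,0,0],[-1,0,0,0,0],[-1,0,0,0,0],[-1,0,0,0,0]]'; python3 go.py .547 -.058 .125 75
```

```text
time_s: 7.95
eef_pos: [0.5472, -0.058, 0.1277]
tool_rot: [0.374, 0.927, -0.0, 0.0]
force: [0.2, 0.5, -0.7]
opening: 0.0291
time_s: 8.35
eef_pos: [0.5472, -0.0582, 0.1279]
tool_rot: [0.374, 0.927, -0.0, 0.001]
force: [-0.7, -0.8, 3.7]
opening: 0.0111
t 8.35 p [ 0.5472 -0.0582  0.1279] yaw 136.06 carton [-0.0436  0.0025] F [-0.7 -0.8  3.7] op 0.011 q [-0.25  0.32 -0.21  1.04 -0.    0.52]
[0.0005 0.     0.0058] turn 0.6784
```

```bash
python3 -m jog '[[-1,0,0,0,0.07],[-1,0,0,0,0.14],[-1,0,0,0,0.21],[-1,0,0,0,0.28],[-1,0,0,0,0.35]]'; python3 go.py .547 -.058 .125 75
```

```text
time_s: 8.85
eef_pos: [0.5474, -0.0581, 0.1277]
tool_rot: [0.614, 0.79, 0.0, 0.001]
force: [-0.8, -0.1, 3.5]
opening: 0.0113
t 8.85 p [ 0.5474 -0.0581  0.1277] yaw 104.31 carton [-0.0434  0.0026] F [-0.8 -0.1  3.5] op 0.011 q [-0.25  0.32 -0.21  1.04 -0.    1.07]
[ 0.0004 -0.0007  0.0055] turn 0.3256
```

```bash
python3 -m jog '[[-1,0,0,0,0.08],[-1,0,0,0,0.16],[-1,0,0,0,0.24],[-1,0,0,0,0.325],[-1,0,0,0,0.325]]'; python3 go.py .547 -.058 .125 75;  python3 -m jog '[[-0.6,0,0,0,0],[0,0,0,0,0],[0,0,0,-0.01,0],[0,0,0,-0.05,0],[0,0,0,-0.12,0]]';python3 -m jog '[[0,-0.05,0,-0.08,0],[0,-0.15,0,-0.12,0],[0,-0.25,0,-0.16,0],[0,-0.35,0,-0.16,0],[0,-0.35,0,-0.16,0]]'
python3 - <<'E'
from h import *
d=cap('side','side5'); cv2.imwrite('pics/side5z.png',cv2.resize(d['img'][150:330,160:390,::-1],None,fx=3,fy=3,interpolation=cv2.INTER_CUBIC))
W=world(d); I=d['img'].astype(int); b=W[(W[...,2]>.138)&(W[...,2]<.15)&(np.hypot(W[...,0]-.547,W[...,1]+.058)<.035)]
print(len(b),b.mean(0),cv2.minAreaRect(b[:,:2].astype(np.float32)))
E
python3 go.py
```

```text
time_s: 9.35
eef_pos: [0.5477, -0.0581, 0.1278]
tool_rot: [0.792, 0.611, 0.001, 0.001]
force: [1.0, -0.3, 3.4]
opening: 0.011
t 9.35 p [ 0.5477 -0.0581  0.1278] yaw 75.28 carton [-0.0432  0.0026] F [ 1.  -0.3  3.4] op 0.011 q [-0.25  0.32 -0.21  1.04  0.    1.58]
[-0.0002 -0.0014  0.0055] turn 0.0032
time_s: 9.85
eef_pos: [0.5449, -0.0574, 0.1855]
tool_rot: [0.791, 0.611, -0.002, -0.002]
force: [0.6, -0.4, 0.1]
opening: 0.0427
time_s: 10.35
eef_pos: [0.5017, -0.2319, 0.2682]
tool_rot: [0.793, 0.609, -0.0, 0.001]
force: [-0.0, 0.8, -0.6]
opening: 0.0428
83 [ 0.54780745 -0.05851701  0.14234629] ((0.5466509461402893, -0.057630497962236404), (0.0389212928712368, 0.013901257887482643), 74.0625228881836)
t 10.4 p [ 0.5017 -0.2307  0.2675] yaw 75.07 carton [-0.0635 -0.1748] F [ 1.1 -0.7 -0.7] op 0.043 q [-0.58  0.26  0.06  1.37 -0.    1.26]
```

View pics/side5z.png

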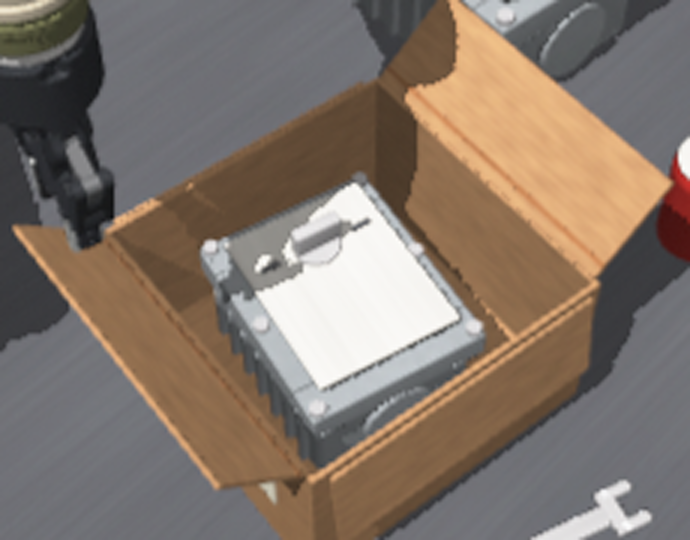

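The blade lies in line with the ribs (fitted yaw 74°, slot 75°). Now the press, with the fingers shut.

```bash
python3 go.py .6196 -.0774 .2675 75
```

```text
t 10.4 p [ 0.5017 -0.2307  0.2675] yaw 75.07 carton [-0.0635 -0.1748] F [ 1.1 -0.7 -0.7] op 0.043 q [-0.58  0.26  0.06  1.37 -0.    1.26]
[ 3.569e-01  1.489e-01 -1.000e-04] turn 0.0008
```

```bash
python3 -m jog '[[-1,0.09,0.038,0,0],[-1,0.18,0.076,0,0],[-1,0.27,0.11,0,0],[-1,0.357,0.149,0,0],[-1,0.357,0.149,0,0]]';python3 -m jog '[[-1,0,0,0.08,0],[-1,0,0,0.16,0],[-1,0,0,0.23,0],[-1,0,0,0.27,0],[-1,0,0,0.27,0]]'; python3 go.py .6196 -.0774 .115 75
```

```text
time_s: 10.9
eef_pos: [0.622, -0.067, 0.2658]
tool_rot: [0.789, 0.614, 0.0, -0.001]
force: [1.5, -0.3, 0.1]
opening: 0.0001
time_s: 11.4
eef_pos: [0.6166, -0.0717, 0.1282]
tool_rot: [0.791, 0.612, -0.002, -0.003]
force: [-0.7, -0.2, -0.1]
opening: 0.0001
t 11.4 p [ 0.6166 -0.0717  0.1282] yaw 75.4 carton [ 0.027  -0.0008] F [-0.7 -0.2 -0.1] op 0.0 q [-0.25  0.45 -0.    1.12  0.    1.58]
[-0.0095  0.009   0.0263] turn 0.0045
```

```bash
python3 -m jog '[[-1,-0.009,0.009,0.01,0],[-1,-0.009,0.009,0.02,0],[-1,-0.009,0.009,0.026,0],[-1,-0.009,0.009,0.03,0],[-1,-0.009,0.009,0.034,0]]'; python3 go.py .6196 -.0774 .107 75
```

```text
time_s: 11.9
eef_pos: [0.6233, -0.079, 0.1157]
tool_rot: [0.792, 0.611, 0.0, 0.0]
force: [-0.0, -0.6, 1.0]
opening: -0.0001
t 11.9 p [ 0.6233 -0.079   0.1157] yaw 75.31 carton [ 0.0347 -0.007 ] F [-0.  -0.6  1. ] op -0.0 q [-0.25  0.47 -0.01  1.09 -0.    1.57]
[ 0.0013 -0.0081  0.0173] turn 0.0035
```

```bash
for z in 1; do python3 -m jog '[[-1,0,0,0.004,0],[-1,0,0,0.008,0],[-1,0,0,0.012,0],[-1,0,0,0.016,0],[-1,0,0,0.016,0]]'; done; python3 go.py .6196 -.0774 .107 75
```

```text
time_s: 12.4
eef_pos: [0.6233, -0.079, 0.1083]
tool_rot: [0.792, 0.611, 0.0, 0.001]
force: [-2.4, 0.0, 7.3]
opening: 0.0002
t 12.4 p [ 0.6233 -0.079   0.1083] yaw 75.32 carton [ 0.0347 -0.007 ] F [-2.4  0.   7.3] op 0.0 q [-0.25  0.47 -0.02  1.07 -0.    1.57]
[ 0.0012 -0.008   0.0027] turn 0.0035
```

It sinks as expected: 7 N at 0.108. Pressing on to the hard stop.

```bash
python3 -m jog '[[-1,0,0,0.003,0],[-1,0,0,0.006,0],[-1,0,0,0.008,0],[-1,0,0,0.008,0],[-1,0,0,0.008,0]]'; python3 go.py .6196 -.0774 .107 75
```

```text
time_s: 12.9
eef_pos: [0.6234, -0.079, 0.107]
tool_rot: [0.792, 0.611, 0.001, 0.001]
force: [-6.8, 1.6, 19.6]
opening: -0.0003
t 12.9 p [ 0.6234 -0.079   0.107 ] yaw 75.32 carton [ 0.0348 -0.007 ] F [-6.8  1.6 19.6] op -0.0 q [-0.25  0.47 -0.03  1.07 -0.    1.57]
[ 0.0012 -0.0082 -0.0001] turn 0.0036
```

```bash
python3 -m jog '[[-1,0,0,0.002,0],[-1,0,0,0.002,0],[-1,0,0,0.002,0]]'
python3 - <<'E'
from h import *
for n in('side','top'):
    d=cap(n,n+'6'); W=world(d)
    I=d['img'].astype(int); m=(np.hypot(W[...,0]-.58,W[...,1]+.067)<.075)&(I.min(-1)>150)&(W[...,2]<.12)
    print(n,m.sum(),np.median(W[m][:,2]), np.percentile(W[m][:,2],[10,90]))
    m2=m&(W[...,0]<.56); print(np.median(W[m2][:,2]))
    b=W[(W[...,2]>.131)&(W[...,2]<.142)&(np.hypot(W[...,0]-.547,W[...,1]+.058)<.03)]
    print('blade',len(b),cv2.minAreaRect(b[:,:2].astype(np.float32)) if len(b)>4 else 0)
    s=d['img'][150:330,160:390,::-1]
    if n=='side': cv2.imwrite('pics/side6z.png',cv2.resize(s,None,fx=3,fy=3,interpolation=cv2.INTER_CUBIC))
E
python3 go.py
```

```text
time_s: 13.2
eef_pos: [0.6234, -0.0791, 0.1069]
tool_rot: [0.792, 0.611, 0.001, 0.002]
force: [-9.3, 2.0, 23.4]
opening: 0.0003
side 1522 0.1070021817720022 [0.10310693 0.10949254]
0.10705645322917946
blade 45 ((0.5456680059432983, -0.06597712635993958), (0.02293328568339348, 0.013261771760880947), 77.04932403564453)
t 13.3 p [ 0.6234 -0.079   0.1069] yaw 75.32 carton [ 0.0348 -0.007 ] F [-8.9  0.9 24.9] op 0.0 q [-0.25  0.47 -0.03  1.07 -0.    1.57]
  return _methods._mean(a, axis=axis, dtype=dtype,
  ret = ret.dtype.type(ret / rcount)
Traceback (most recent call last):
IndexError: index -1 is out of bounds for axis 0 with size 0
```

View pics/side6z.png

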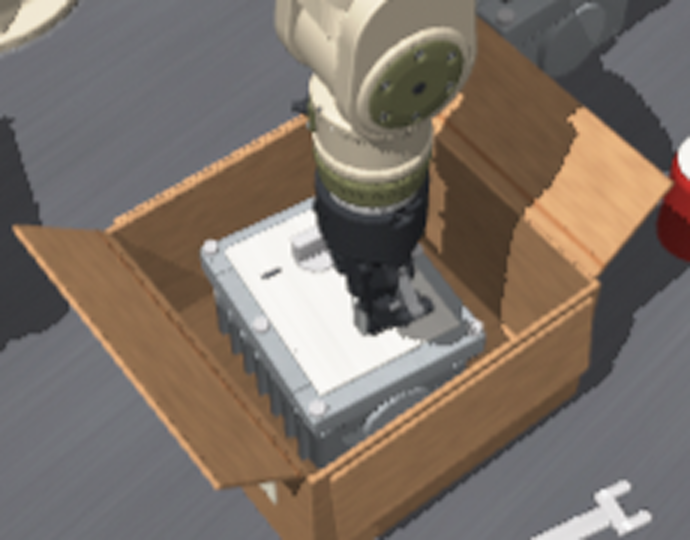

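View pics/top6.png

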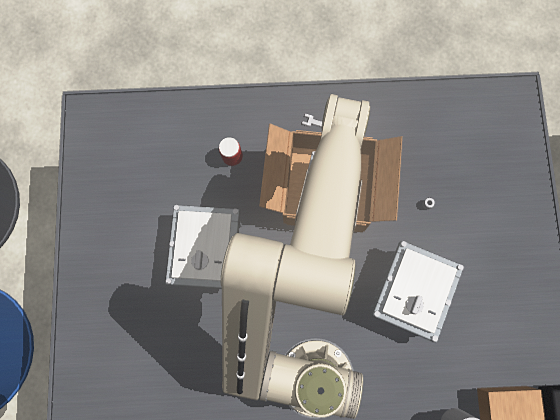

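The side view shows the cover flush at 0.107 m and held by the fingers at (380,310), with the blade in line with the slot. The top view shows both flaps open (278,170 and 385,180), with the can (230,150), socket (430,203) and wrench where they were. Handing in.

```bash
python3 -c "
from rig import manip; print(manip.close_job())"
```

```text
the job is handed in; nothing more can be done
None
```

I finished the job in the order asked and handed it in at about 13.3 s of the 67 s allowed. The robot was still holding the cover down.

- **Flaps:** Both lean well past upright, at about 2.2–2.3 rad estimated from the finger path. The last pictures show both still open, though I didn't fit their final angles.
- **Fastener:** I turned it clockwise about 61°. With the gripper clear, the blade measured 74° against about 75° for the slot, so it is about 1° off, well inside the 0.2 rad allowance.
- **Cover:** The fingers press about 4 mm past the marked spot, at 23–25 N, above the 9–10 N needed. Both the fingertip height and the side camera put the cover's top face at 0.107 m, which is fully home.
- **Bystanders:** The can and socket look unmoved, and so does the part of the wrench that the arm doesn't hide.

One check failed: in the last top picture the arm hid the cover, so its height there could not be measured. The cover's final height therefore rests on the side camera and the arm's own readings.

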